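Retrieve the dropped sample tin and feed it to the chute stop

TASK

The short sample tin has dropped behind the wire guard. Keep your fingers off it there: draw it out with the hooked rod until it is clear of the guard, and leave the rod lying on the bench. Then stand the tin in the upper part of the sloped chute and push it down under the cover until it rests against the escapement stop, standing on the chute floor; do not knock it over, and leave the other things on the bench where they are.

Things in the scene. Friction and masses are not known exactly. Their poses are not given: they have to be found in the camera images.
- tin: The short, plain light-grey sample tin with a lid: upright cylinder, rim 63 mm across (body 60 mm), 62 mm high, about 85 g. Origin at the centre of its underside, z up through the lid. It starts upright on the bench inside the guard. Friction holds it on the chute: it stays where it is left on the slope and must be pushed all the way.
- rod: Loose hooked rod lying flat on the bench, about 150 g. Origin on its underside below the middle of the black handle; x along the rod to the hook end, y to the side the hook points to, z up. Handle: block 110 mm long (x -55 to +55), 22 mm wide, 30 mm high. The rest is a steel bar 12 mm thick.
- rod_bend (a point): On the rod's bar centre line where it bends square into the hook: x = 200, y = 0, z = 6.5 mm in the rod's frame (axes as the rod's). From here the bar runs 45 mm to +y, then slants back to its tip at x = 190, y = 65 mm of the rod (centre line; add 6 mm bar radius).
- guard: Fixed wire guard on the bench. Origin on the bench at the middle of its open mouth; x runs inward, y sideways (away from the robot). Wire roof 122 mm above the bench (top 129), wire sides at y = -115 and +115 mm, 7 mm thick, each with a foot strip 4 mm high reaching inward to y = -104 and +104. Only the mouth (x = 0, whole width) is open; before it is bare bench.
- guard_back (a point): Foot of the guard's grey back plate, on the bench: x = 164 mm in the guard's frame, axes as the guard's. A pulley stands out 18 mm from the plate's middle, 45 to 105 mm above the bench.
- channel: Sloped channel of the fixed steel feed chute, 13 degrees. Origin on its floor, midway between the walls, at the uphill face of the escapement stop, 32 mm above the bench; x downhill along the floor, z square to the floor. Walls 22 mm high, 76 mm apart inside. Stop plate 42 mm high. Cover (grey cheeks, clear roof 82 to 86 mm over the floor) over x = -50 to +28. Tin at rest on the stop: x = -30 mm.
- channel_head (a point): Upper, open end of the chute floor, midway between the walls: x = -255 mm in the channel's frame (axes as the channel's), about 89 mm above the bench.
- tape: Bystander: roll of paper tape, 89 mm across, 25 mm high, loose. Origin at the centre of its underside.
- screwdriver: Bystander: screwdriver, 195 mm long, loose. Origin under its middle.
- marker: Bystander: black marker pen, 138 mm long, loose. Origin under its middle.
Mind the look-alikes: they are no part of the job. What is shaped like the tin but black is not meant.

How it is judged:
By the outcome, as a careful person would: the job done as asked, in the order asked, and still so for the second after the job is handed in, with the robot touching nothing.
It also fails if it takes over 72 s, if anything falls off the work surface, if the arm or the gripper's body presses on something with over 40 N, if the wrist force passes 120 N, or if a joint passes its speed limit or range.

ROBOT

A 6-joint arm with a two-finger parallel gripper is mounted at the origin on a cart in front of the work surface, level with it; the furniture and walls round the work are solid. World frame = base frame: x ahead of the robot, y to its left, z up, the work surface at z = 0. Lengths are in m, angles in rad, forces in N, time in s.
With the tool pointing down it reaches from about 0.375 to 0.975 m from the base axis. Payload 3.8 kg.
Tool frame: the origin (TCP) lies at the very end of the fingers, on their centre line; the grasp point (between the pads) lies 19 mm behind it (env.tcp_to_grasp is the z of the grasp point in the tool frame, in m); z points along the fingers, y is the line along which they close (so a half turn about z gives the same grasp; the last joint's range is limited). The gripper opens to 88 mm and grips with 3 to 60 N. Pads are 18 mm wide; open, the fingers measure 123 mm over their backs; the gripper's body (75 mm by 187 mm) begins 45 mm behind the grasp point.
Start: joints at [1.112, 0.264, 1.604, -0, 1.274, -0.037], TCP at [0.276, 0.616, 0.218] pointing down, gripper open.
Joint ranges: [-2.63, 2.63], [-0.94, 2.18], [0.31, 2.57], [-1.31, 4.45], [0, 2.66], [-2.55, 2.55]. Speed limits (rad/s): [2.57, 2.57, 3.14, 3.14, 3.14, 3.14].

INTERFACE

Orientations are given as a unit quaternion [w, x, y, z].
In Python, from station import env gives the robot as it stands.
- The arm moves only by the tool move_arm, never from a script. Its argument "plan" is a list of rows, each an object of numbers: "dx", "dy", "dz": the shift along the world's x, y, z scaled (see below); "twist": the turn about the world's z scaled (see below). In form: [{"dx": .., "dy": .., "dz": .., "twist": ..}, ...]. A call has 1 to 5 rows; each row is the pose to reach, as a shift and turn from the pose commanded when the call began, turning the shorter way round; what a row does not reach only later rows make up. The controller multiplies each number of a shift by 0.2 m and each number of a turn by 2 pi rad. A row lasts 1/10 s, in which the tool goes at most 50 mm and 8.59 degrees, less where a joint would pass 70% of its speed; a pose out of reach is approached as far as the arm can. A call with a number of a shift or a turn outside -1 to 1 is refused whole. A call with a gripper value outside its range is refused whole. "jaw" is the opening, from 0 (shut) to 1 (fully open), set as the call begins (left out, the last holds). The fingers move at their own pace and stop on an object; "force" is the grip in N (left out, the last holds). Time passes only in rows, so rows that repeat a pose let the fingers close. It gives the time, the measured TCP pose, the force, the opening and the grip force at its end, in the units of the state.
- env.state(): the state, without advancing time (a new reading comes with each control period).
- env.camera(name): name is "side" or "top"; returns a dict with "frame" (420x560x3 uint8, red, green, blue), "K" (3x3 intrinsics, pixels), "rvec" (rotation vector, rad) and "tvec" (3), from world to camera coordinates, as OpenCV has them. Camera axes: x right, y down, z forward; pixel columns grow to the right and rows downward; lengths in m; the calibration is good to about 2 mm. A picture is of the moment at which its call begins. There is no depth.
- env.close_job(): hands the job in; it is judged then, once.
The state is a dict: "t": time; "q": joint angles; "qd": joint speeds; "tau": joint torques, N m; "position": TCP position; "ee_rot": TCP orientation; "force": force on the tool from outside, world axes, zero at the start; "ft_torque": the same for the moment, N m; "width": finger opening in m; "gripper_force": force on a finger pad.
Only numpy, scipy, OpenCV 4.12 (cv2) and the standard library are available. Lean on these libraries where they do the work, as an engineer would, in place of code of your own. Each camera call takes 0.05 s, during which the arm holds its last target. There are 200 camera calls.

## Working session

There is one attempt and no reset: what is moved stays moved. The work goes in short steps, Python scripts to look and compute and a tool call to move; the robot and the scene stay as the last step left them, time stands still between calls to the robot, and variables do not carry over. Pictures are saved under pics/ and viewed, at most 10 in all, crops included, and the job is handed in when it is done.

Besides the shell and the picture viewer there is one more tool, called after "Request:" by a JSON object that holds its "name" and its "arguments". move_arm: Moves the arm, as the interface text tells. Its arguments: {"type":"object","properties":{"plan":{"type":"array","items":{"type":"object","properties":{"dx":{"type":"number"},"dy":{"type":"number"},"dz":{"type":"number"},"twist":{"type":"number"}}}},"jaw":{"type":"number"},"force":{"type":"number"}},"required":["plan"]}

```bash
ls; mkdir -p pics; cat > h.py <<'E'
import numpy as np, cv2
from station import env
def cam(n,save=None):
    c=env.camera(n)
    if save: cv2.imwrite('pics/'+save,c['frame'][:,:,::-1])
    return c
def ray(c,px):
    R=cv2.Rodrigues(np.array(c['rvec'],float))[0];K=np.array(c['K'])
    p=np.atleast_2d(np.array(px,float)); d=np.linalg.solve(K,np.c_[p,np.ones(len(p))].T).T@R
    return -R.T@np.array(c['tvec'],float).ravel(),d
def onplane(c,px,z):
    o,d=ray(c,px); return o+d*((z-o[2])/d[:,2])[:,None]
def proj(c,P):
    return cv2.projectPoints(np.atleast_2d(np.array(P,float)),np.array(c['rvec'],float),np.array(c['tvec'],float),np.array(c['K']),None)[0].reshape(-1,2)
E
python3 - <<'E'
from h import *
for n in('top','side'):
    c=cam(n,n+'0.png'); print(n,ray(c,[0,0])[0].round(3), np.array(c['K'])[0,0], ray(c,[280,210])[1].round(2))
    np.savez(n+'0.npz',**c)
    i=cv2.imread('pics/'+n+'0.png'); cv2.imwrite('pics/'+n+'0b.png',cv2.resize(i,(800,600),interpolation=cv2.INTER_CUBIC))
s=env.state(); print(s['t'],s['position'],s['ee_rot'],s['force'])
E
```

```text
pics
top [0.454 0.01  1.212] 434.5137594141617 [[ 0.1  -0.01 -0.99]]
side [ 0.044 -1.241  0.824] 463.840245428163 [[ 0.35  0.81 -0.47]]
0.1 [0.27605797 0.61521243 0.21723366] [-2.29800470e-04  2.09331675e-01  9.77844166e-01 -9.91849223e-04] [-0.16392733  0.73579351 -0.85900159]
```

View pics/top0b.png

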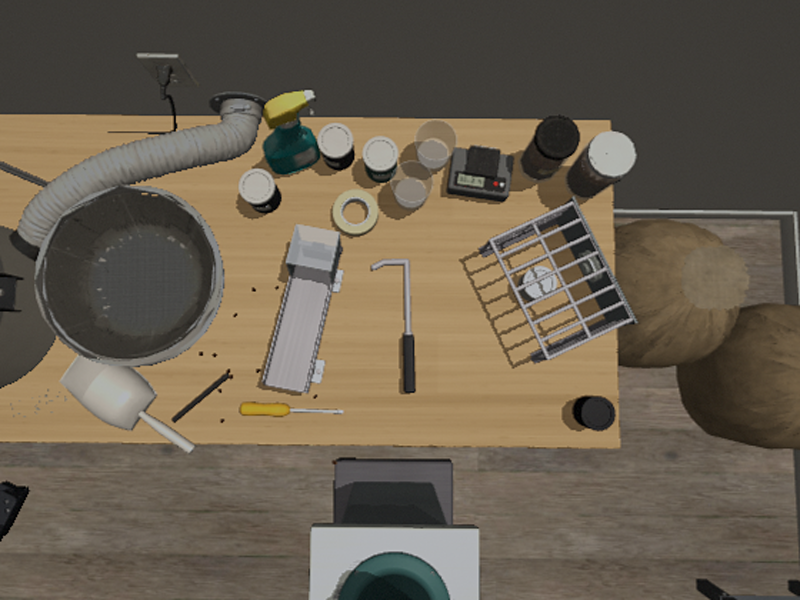

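View pics/side0b.png

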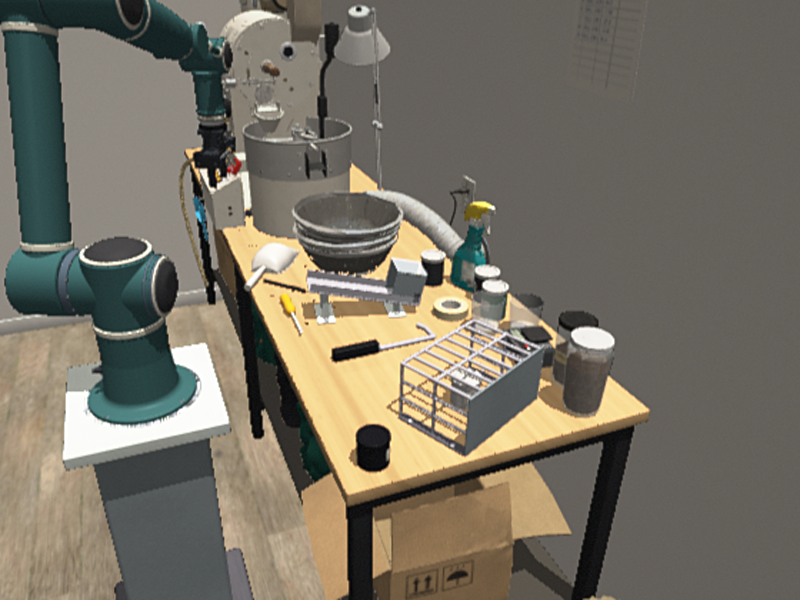

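Top view (800×600 scaled): the grey tin is seen through the guard wires at (538,283). The rod has its handle at (409,362), bend at (407,262) and hook tip at (375,266). The chute runs from its head at (287,388) to its cover at (315,250), and the guard mouth from (490,248) to (545,357).
Could be taken for the tin: black tin (593,412), white-lidded jars (260,190), (335,145) and (380,157), clear cups (410,185) and (435,145). My choice is the grey lidded tin inside the guard at (538,283).

```bash
python3 - <<'E'
import cv2
i=cv2.imread('pics/top0.png')
a=cv2.resize(i[130:265,315:450],(600,600),interpolation=cv2.INTER_CUBIC); cv2.imwrite('pics/g.png',a)
b=cv2.resize(i[150:285,175:310],(600,600),interpolation=cv2.INTER_CUBIC); cv2.imwrite('pics/c.png',b)
E
```

```text
(no output)
```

View pics/g.png

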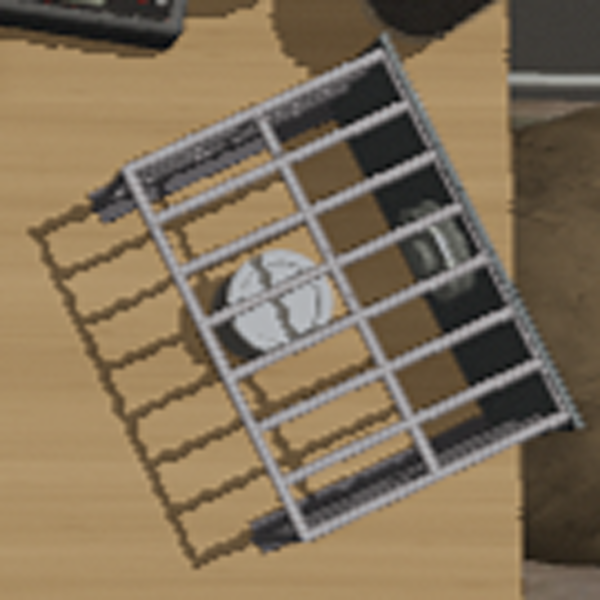

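View pics/c.png

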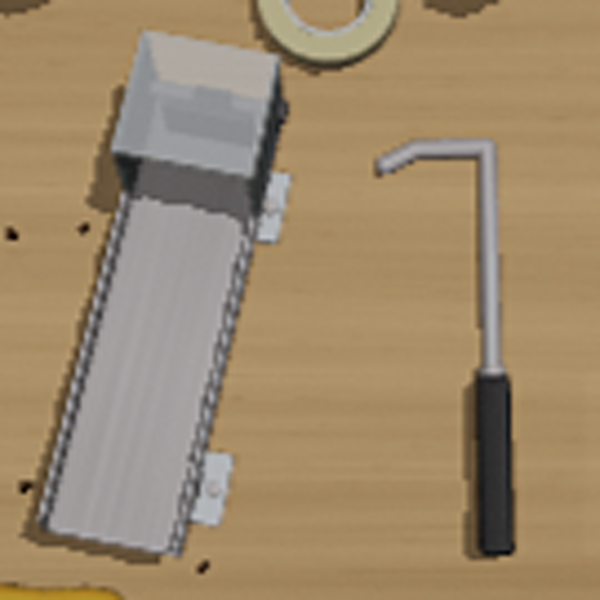

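The close crop confirms the choice: a plain light-grey lid at crop (280,302) under the guard wires. The roof front corners are at (128,172) and (303,537). In the chute crop, the head floor runs (48,527)–(170,550) and the rod bend is at (488,148).

```bash
python3 - <<'E'
from h import *
t=np.load('top0.npz')
k=135/600
G=lambda p,z:onplane(t,np.array(p,float)*k+[315,130]-0.39,z)
C=lambda p,z:onplane(t,np.array(p,float)*k+[175,150]-0.39,z)
print('tin',G([[280,302]],.062))
g=G([[128,172],[303,537],[388,50],[575,415]],.1255);print('guard',g.round(4),np.linalg.norm(g[0]-g[1]),np.linalg.norm(g[0]-g[2]))
o=(g[0]+g[1])/2;o[2]=0;y=(g[0]-g[1]);y/=np.linalg.norm(y);x=np.array([y[1],-y[0],0]);print('o',o,'x',x,'ang',np.degrees(np.arctan2(x[1],x[0])),'back x',((g[2]+g[3])/2-o)@x)
d=G([[280,302]],.062)[0]-o;print('tin in guard',d@x,d@y)
h=C([[495,376],[495,552]],.03);b=C([[488,148],[413,150],[380,168]],.0125)
print('handle',h,'mid',h.mean(0));print('bend,c,tip',b)
print('rod dir',np.degrees(np.arctan2(*(b[0]-h.mean(0))[1::-1])),np.linalg.norm((b[0]-h.mean(0))[:2]))
print('head',C([[48,527],[170,550]],.089))
hw=C([[42,523],[180,550]],.111);print('walltop head',hw)
# wall top at x=-60 approx: floor z=.032+.06*sin13, +.0215
f=C([[128,195],[255,222]],.032+.07*.225+.0215);print('walltop cover',f)
print('dir',np.degrees(np.arctan2(*((f-hw).mean(0))[1::-1])), (f-hw).mean(0))
cf=C([[115,155],[262,183]],.032+.05*.225+.084*.974);print('cover front',cf,cf.mean(0))
s=np.load('side0.npz')
# side check
si=cv2.imread('pics/side0.png')
P=np.vstack([o,d*[1,1,0]+o,h.mean(0),b[0],C([[48,527],[170,550]],.089).mean(0)]);print(proj(s,P))
for p in proj(s,P):cv2.circle(si,tuple(int(v) for v in p.round()),2,(0,0,255),-1)
cv2.imwrite('pics/s1.png',cv2.resize(si[150:350,180:420],(720,600),interpolation=cv2.INTER_CUBIC))
E
```

```text
tin [[ 0.61195825 -0.2648436   0.062     ]]
guard [[ 0.6773 -0.1638  0.1255]
 [ 0.4706 -0.2606  0.1255]
 [ 0.7504 -0.3139  0.1255]
 [ 0.5408 -0.4151  0.1255]] 0.22825726907642083 0.16697250000811753
o [ 0.5739276  -0.21221428  0.        ] x [ 0.42407163 -0.90562865  0.        ] ang -64.90808510159295 back x 0.16833065916899623
tin in guard 0.06379033840906344 0.012123048549764419
handle [[ 0.51296984 -0.02186048  0.03      ]
 [ 0.40636487 -0.02273951  0.03      ]] mid [ 0.45966735 -0.02229999  0.03      ]
bend,c,tip [[ 0.65712948 -0.01675398  0.0125    ]
 [ 0.65532583  0.03040421  0.0125    ]
 [ 0.64364537  0.05099104  0.0125    ]]
rod dir 1.6088133016888937 0.19754000034752486
head [[0.42012148 0.23676416 0.089     ]
 [0.40778957 0.16607389 0.089     ]]
walltop head [[0.42299479 0.23579953 0.111     ]
 [0.40876519 0.15738085 0.111     ]]
walltop cover [[0.61668248 0.19945051 0.06925   ]
 [0.60126944 0.12319246 0.06925   ]]
dir -10.350895022156905 [ 0.19309597 -0.0352687  -0.04175   ]
cover front [[0.63168105 0.19829125 0.125066  ]
 [0.61650558 0.11419003 0.125066  ]] [0.62409332 0.15624064 0.125066  ]
[[304.97486349 273.10345185]
 [324.20117256 280.16283367]
 [248.4674923  240.77920947]
 [302.59918477 233.59322183]
 [215.28575239 197.91966775]]
```

View pics/s1.png

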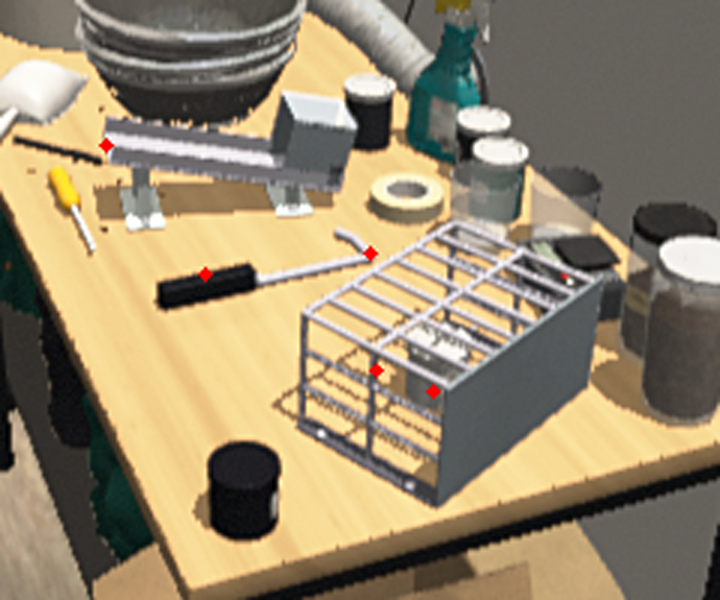

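The overlay points from the top view land on the same features in the side view: guard mouth, tin foot, rod handle and bend, and chute head. Measured values:
- **Guard:** origin (0.574,−0.212), inward direction −65°.
- **Tin:** (64,12) mm in the guard frame.
- **Rod:** origin about (0.458,−0.022), yaw about 1.4°.
- **Chute:** direction −10.35°.

Now I'll move to the rod.

Request:
{"name": "move_arm", "arguments": {"plan": [{"dx": 0.25,"dy": -1,"dz": 0,"twist": 0.024},{"dx": 0.25,"dy": -1,"dz": 0,"twist": 0.024},{"dx": 0.25,"dy": -1,"dz": 0,"twist": 0.024},{"dx": 0.25,"dy": -1,"dz": 0,"twist": 0.024},{"dx": 0.25,"dy": -1,"dz": 0,"twist": 0.024}], "jaw": 1}}

```text
t: 0.6
position: [0.3266, 0.411, 0.2175]
ee_rot: [-0.0, 0.137, 0.991, -0.002]
force: [-0.3, -0.0, 0.4]
width: 0.0881
gripper_force: 0.0
```

Request:
{"name": "move_arm", "arguments": {"plan": [{"dx": 0.25,"dy": -1,"dz": 0,"twist": 0.024},{"dx": 0.25,"dy": -1,"dz": 0,"twist": 0.024},{"dx": 0.25,"dy": -1,"dz": 0,"twist": 0.024},{"dx": 0.25,"dy": -1,"dz": 0,"twist": 0.024},{"dx": 0.25,"dy": -1,"dz": 0,"twist": 0.024}]}}

```text
t: 1.1
position: [0.377, 0.2124, 0.2182]
ee_rot: [0.0, 0.062, 0.998, -0.001]
force: [-0.5, 1.2, 0.1]
width: 0.0881
gripper_force: 0.0
```

Request:
{"name": "move_arm", "arguments": {"plan": [{"dx": 0.25,"dy": -1,"dz": 0,"twist": 0.023},{"dx": 0.25,"dy": -1,"dz": 0,"twist": 0.023},{"dx": 0.25,"dy": -1,"dz": 0,"twist": 0.023},{"dx": 0.25,"dy": -1,"dz": 0,"twist": 0.023},{"dx": 0.25,"dy": -1,"dz": 0,"twist": 0.023}]}}

```text
t: 1.6
position: [0.4275, 0.0129, 0.2186]
ee_rot: [0.0, -0.01, 1.0, -0.0]
force: [-0.3, 0.6, 0.6]
width: 0.0883
gripper_force: 0.0
```

Request:
{"name": "move_arm", "arguments": {"plan": [{"dx": 0.255,"dy": -0.175,"dz": -0.5,"twist": 0},{"dx": 0.255,"dy": -0.175,"dz": -0.5,"twist": 0},{"dx": 0.255,"dy": -0.175,"dz": -0.8,"twist": 0},{"dx": 0.255,"dy": -0.175,"dz": -0.8,"twist": 0},{"dx": 0.255,"dy": -0.175,"dz": -0.8,"twist": 0}]}}

```text
t: 2.1
position: [0.4738, -0.0182, 0.0538]
ee_rot: [-0.005, -0.012, 1.0, 0.001]
force: [-0.4, 0.8, -0.2]
width: 0.088
gripper_force: 0.0
```

```bash
python3 - <<'E'
from h import *
print(env.state()['position'])
a=cam('top')['frame'];b=cam('side')['frame']
A=cv2.resize(a[150:285,215:350],(400,400),interpolation=2);B=cv2.resize(b[180:315,200:335],(400,400),interpolation=2)
cv2.imwrite('pics/r1.png',np.hstack([A,B])[:,:,::-1])
E
```

```text
[ 0.47382264 -0.01816838  0.05376343]
```

View pics/r1.png

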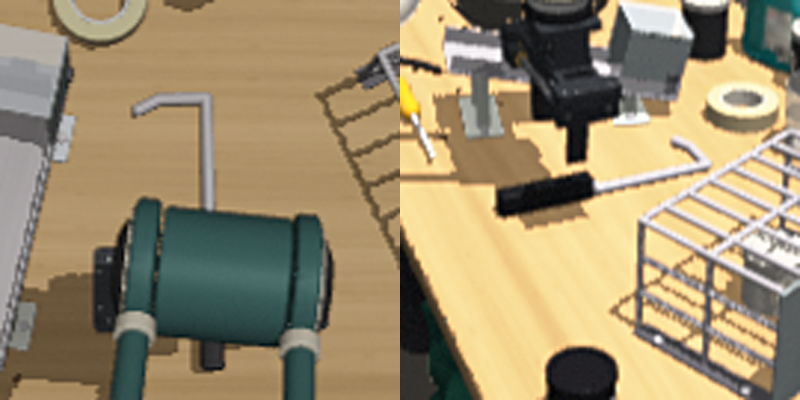

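The picture shows the gripper straddling the handle (left: rod bar at (210,150); right: finger above the handle near its front end). Next I'll descend and grip.

Request:
{"name": "move_arm", "arguments": {"plan": [{"dx": 0,"dy": -0.01,"dz": -0.15,"twist": 0.0},{"dx": 0,"dy": -0.01,"dz": -0.25,"twist": 0},{"dx": 0,"dy": -0.01,"dz": -0.25,"twist": 0},{"dx": 0,"dy": -0.01,"dz": -0.25,"twist": 0}]}}

```text
t: 2.6
position: [0.479, -0.0209, 0.0104]
ee_rot: [0.001, -0.012, 1.0, -0.0]
force: [-0.5, -0.6, 0.5]
width: 0.088
gripper_force: 0.0
```

Request:
{"name": "move_arm", "arguments": {"plan": [{"dx": 0,"dy": 0},{"dx": 0},{"dx": 0},{"dx": 0},{"dx": 0}], "jaw": 0, "force": 60}}

```text
invalid input
```

Request:
{"name": "move_arm", "arguments": {"plan": [{"dx": 0,"dy": 0},{"dx": 0},{"dx": 0}]}}

```text
invalid input
```

Request:
{"name": "move_arm", "arguments": {"plan": [{"dx": 0,"dy": 0,"dz": 0,"twist": 0},{"dx": 0,"dy": 0,"dz": 0,"twist": 0},{"dx": 0,"dy": 0,"dz": 0,"twist": 0},{"dx": 0,"dy": 0,"dz": 0,"twist": 0},{"dx": 0,"dy": 0,"dz": 0,"twist": 0}], "jaw": 0, "force": 60}}

```text
t: 3.1
position: [0.4774, -0.0212, 0.0086]
ee_rot: [0.0, -0.012, 1.0, -0.0]
force: [0.3, -0.5, -0.2]
width: 0.0502
gripper_force: 0.0
```

Request:
{"name": "move_arm", "arguments": {"plan": [{"dx": 0,"dy": 0,"dz": 0,"twist": 0},{"dx": 0,"dy": 0,"dz": 0,"twist": 0},{"dx": 0,"dy": 0,"dz": 0,"twist": 0}]}}

```text
t: 3.4
position: [0.4773, -0.0212, 0.0083]
ee_rot: [-0.0, -0.012, 1.0, 0.0]
force: [-1.0, -0.5, -0.5]
width: 0.0263
gripper_force: 0.0
```

Request:
{"name": "move_arm", "arguments": {"plan": [{"dx": 0,"dy": 0,"dz": 0,"twist": 0},{"dx": 0,"dy": 0,"dz": 0,"twist": 0},{"dx": 0,"dy": 0,"dz": 0,"twist": 0}]}}

```text
t: 3.7
position: [0.4788, -0.0216, 0.0101]
ee_rot: [0.001, -0.012, 1.0, -0.0]
force: [-6.4, 10.8, 21.9]
width: 0.0118
gripper_force: 10.3
```

Request:
{"name": "move_arm", "arguments": {"plan": [{"dx": 0,"dy": 0,"dz": 0.1,"twist": 0},{"dx": 0,"dy": 0,"dz": 0.2,"twist": 0},{"dx": 0,"dy": 0,"dz": 0.35,"twist": 0},{"dx": 0,"dy": 0,"dz": 0.42,"twist": 0},{"dx": 0,"dy": 0,"dz": 0.42,"twist": 0}]}}

```text
t: 4.2
position: [0.4796, -0.0213, 0.0948]
ee_rot: [0.003, -0.012, 1.0, -0.0]
force: [0.2, 0.6, 0.0]
width: 0.0004
gripper_force: 0.0
```

```bash
python3 - <<'E'
from h import *
s=env.state();print(s['position'],s['ee_rot'],s['force'],s['ft_torque'],s['width'])
a=cam('top')['frame'];b=cam('side')['frame']
A=cv2.resize(a[150:285,215:350],(400,400),interpolation=2);B=cv2.resize(b[160:315,190:345],(400,400),interpolation=2)
cv2.imwrite('pics/r2.png',np.hstack([A,B])[:,:,::-1])
E
```

```text
[ 0.47957837 -0.02131951  0.09476776] [ 2.65752880e-03 -1.21522604e-02  9.99922597e-01 -2.43674713e-04] [0.19796105 0.64813597 0.04764207] [0.0105389  0.00655185 0.00941904] 0.0003805604947607267
```

View pics/r2.png

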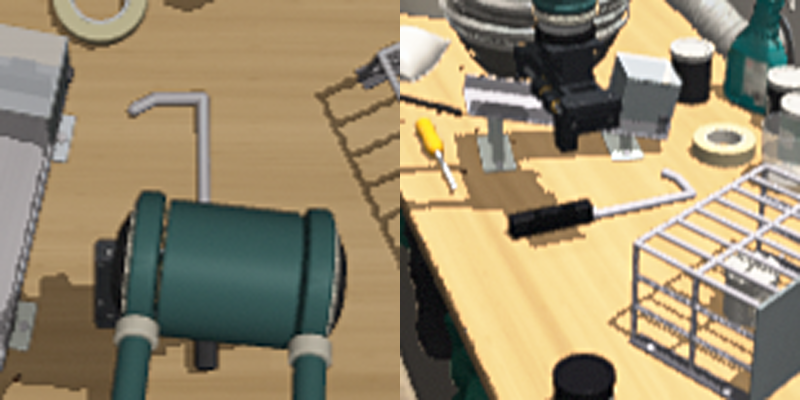

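The grip failed: the fingers slid off the handle's top edge and ended at width 0. The grasp point was at z = 29 mm, level with the handle's 30 mm top. In the picture the rod still lies flat, with the bend at left-crop (207,97) and the handle at right-crop (110–195, 200–235). I'll re-measure it by mask.

```bash
cat > rod.py <<'E'
from h import *
from scipy.optimize import least_squares
def block(x,y,a):
    c,s=np.cos(a),np.sin(a)
    return np.array([[x+u*c-v*s,y+u*s+v*c,z] for u in(-.055,.055) for v in(-.011,.011) for z in(0,.03)])
s=cam('side');f=s['frame'].astype(int)
m=(f.max(2)<60).astype(np.uint8)
n,l,st,ce=cv2.connectedComponentsWithStats(m)
for i in range(1,n):
    if st[i,4]>80 and 215<ce[i][0]<285 and 220<ce[i][1]<270: print('blk',st[i],ce[i].round(1))
t=cam('top');g=t['frame'].astype(int)
mt=((g.min(2)>95)&(g.max(2)-g.min(2)<28)).astype(np.uint8)
n,l,st,ce=cv2.connectedComponentsWithStats(mt)
for i in range(1,n):
    if st[i,4]>30 and 250<ce[i][0]<330 and 170<ce[i][1]<280:
        ys,xs=np.where(l==i); print('bar',st[i],ce[i].round(1))
        for r in range(st[i,1],st[i,1]+st[i,3],6): q=xs[ys==r];print(r,q.min(),q.max(),onplane(t,[[q.mean(),r]],.0125)[0].round(4))
H=proj(s,block(.4585,-.0222,.024));print('pred bbox',H.min(0).round(1),H.max(0).round(1),cv2.moments(cv2.convexHull(H.astype(np.float32)))['m10']/cv2.contourArea(cv2.convexHull(H.astype(np.float32))))
E
python3 rod.py
```

```text
blk [232 238  33  14 279] [247.6 244.5]
bar [258 181  28  38 244] [278.1 193.3]
181 266 283 [0.6622 0.011  0.0125]
187 258 285 [0.6451 0.0221 0.0125]
193 282 285 [ 0.6286 -0.0145  0.0125]
199 282 285 [ 0.6117 -0.0146  0.0125]
205 282 285 [ 0.5949 -0.0148  0.0125]
211 282 285 [ 0.5782 -0.0149  0.0125]
217 282 285 [ 0.5614 -0.0151  0.0125]
bar [326 230   3  28  33] [327.3 243.7]
230 328 328 [ 0.5268 -0.1383  0.0125]
236 328 328 [ 0.5102 -0.1383  0.0125]
242 327 328 [ 0.4937 -0.1369  0.0125]
248 327 327 [ 0.4772 -0.1355  0.0125]
254 326 326 [ 0.4607 -0.1327  0.0125]
bar [254 256  14  12  99] [261.1 260.6]
256 259 260 [0.4532 0.0499 0.0125]
262 255 267 [0.4369 0.0455 0.0125]
bar [313 263  13  11  88] [319.4 266.7]
263 316 323 [ 0.436  -0.1148  0.0125]
269 313 325 [ 0.4197 -0.1135  0.0125]
pred bbox [230.9 235.9] [265.1 253.9] 247.9686180490823
```

Request:
{"name": "move_arm", "arguments": {"plan": [{"dx": 0,"dy": 0.03,"dz": 0,"twist": -0.003},{"dx": 0,"dy": 0.03,"dz": 0,"twist": -0.003},{"dx": 0,"dy": 0.03,"dz": 0,"twist": -0.003},{"dx": 0,"dy": 0.03,"dz": 0,"twist": -0.003},{"dx": 0,"dy": 0.03,"dz": 0,"twist": -0.003}], "jaw": 1}}

```text
t: 4.9
position: [0.4772, -0.0153, 0.0921]
ee_rot: [-0.0, -0.003, 1.0, -0.0]
force: [-1.0, -0.3, -0.1]
width: 0.0379
gripper_force: 0.0
```

Request:
{"name": "move_arm", "arguments": {"plan": [{"dx": 0,"dy": 0,"dz": -0.2,"twist": 0},{"dx": 0,"dy": 0,"dz": -0.35,"twist": 0},{"dx": 0,"dy": 0,"dz": -0.445,"twist": 0},{"dx": 0,"dy": 0,"dz": -0.445,"twist": 0},{"dx": 0,"dy": 0,"dz": -0.445,"twist": 0}], "jaw": 0.4, "force": 25}}

```text
t: 5.4
position: [0.4773, -0.0152, 0.0035]
ee_rot: [-0.0, -0.003, 1.0, 0.0]
force: [0.6, -0.5, 0.3]
width: 0.0351
gripper_force: 0.0
```

Request:
{"name": "move_arm", "arguments": {"plan": [{"dx": 0,"dy": 0,"dz": 0,"twist": 0},{"dx": 0,"dy": 0,"dz": 0,"twist": 0},{"dx": 0,"dy": 0,"dz": 0,"twist": 0}], "jaw": 0}}

```text
t: 5.7
position: [0.4788, -0.0154, 0.0049]
ee_rot: [0.001, -0.003, 1.0, -0.0]
force: [-0.0, -1.7, 3.1]
width: 0.0214
gripper_force: 25.0
```

Request:
{"name": "move_arm", "arguments": {"plan": [{"dx": 0,"dy": 0,"dz": 0,"twist": 0},{"dx": 0,"dy": 0,"dz": 0.02,"twist": 0},{"dx": 0,"dy": 0,"dz": 0.05,"twist": 0},{"dx": 0,"dy": 0,"dz": 0.1,"twist": 0},{"dx": 0,"dy": 0,"dz": 0.1,"twist": 0}], "force": 50}}

```text
t: 6.2
position: [0.4785, -0.0152, 0.0249]
ee_rot: [0.001, -0.003, 1.0, -0.0]
force: [0.4, -0.3, -0.8]
width: 0.0208
gripper_force: 50.0
```

```bash
python3 - <<'E'
from h import *
s=env.state();print(s['position'],s['ee_rot'],s['force'],s['ft_torque'],s['width'],s['gripper_force'])
E
python3 rod.py
```

```text
[ 0.4784777  -0.01522164  0.02488842] [ 1.24014102e-03 -2.72350929e-03  9.99995518e-01 -8.88069354e-05] [ 0.41840605 -0.34641468 -0.76119682] [-0.01729443  0.00851546 -0.02503108] 0.020815620819833534 49.9938440322876
bar [258 180  28  42 266] [277.9 194.6]
180 266 283 [0.6651 0.011  0.0125]
186 258 284 [0.6479 0.0234 0.0125]
192 281 284 [ 0.6314 -0.0116  0.0125]
198 281 284 [ 0.6145 -0.0118  0.0125]
204 281 284 [ 0.5977 -0.012   0.0125]
210 281 284 [ 0.5809 -0.0121  0.0125]
216 281 285 [ 0.5642 -0.0136  0.0125]
bar [318 231   3  28  34] [319.4 244.9]
231 320 320 [ 0.5238 -0.1162  0.0125]
237 320 320 [ 0.5072 -0.1162  0.0125]
243 319 320 [ 0.4907 -0.1148  0.0125]
249 319 319 [ 0.4742 -0.1135  0.0125]
255 318 319 [ 0.4578 -0.1121  0.0125]
bar [252 254  14  11  80] [259.4 257.7]
254 256 262 [0.4587 0.0513 0.0125]
260 253 265 [0.4423 0.0479 0.0125]
bar [307 259  12  11  77] [312.9 262.6]
259 310 316 [ 0.4467 -0.097   0.0125]
265 307 318 [ 0.4304 -0.0966  0.0125]
pred bbox [230.9 235.9] [265.1 253.9] 247.9686180490823
```

Request:
{"name": "move_arm", "arguments": {"plan": [{"dx": 0,"dy": 0,"dz": 0.15,"twist": -0.01},{"dx": 0,"dy": 0,"dz": 0.315,"twist": -0.03},{"dx": 0,"dy": 0,"dz": 0.315,"twist": -0.05},{"dx": 0,"dy": 0,"dz": 0.315,"twist": -0.07},{"dx": -0.05,"dy": 0,"dz": 0.315,"twist": -0.09}]}}

```text
t: 6.8
position: [0.4683, -0.0152, 0.0868]
ee_rot: [0.001, 0.279, 0.96, 0.0]
force: [-0.4, -0.1, -1.1]
width: 0.0209
gripper_force: 50.0
```

Request:
{"name": "move_arm", "arguments": {"plan": [{"dx": -0.09,"dy": -0.075,"dz": 0,"twist": -0.02},{"dx": -0.09,"dy": -0.075,"dz": 0,"twist": -0.04},{"dx": -0.09,"dy": -0.075,"dz": 0,"twist": -0.06},{"dx": -0.09,"dy": -0.075,"dz": 0,"twist": -0.08},{"dx": -0.09,"dy": -0.075,"dz": 0,"twist": -0.0914}]}}

```text
t: 7.3
position: [0.4488, -0.0301, 0.086]
ee_rot: [-0.0, 0.539, 0.842, -0.0]
force: [0.0, 0.3, -2.3]
width: 0.0209
gripper_force: 50.0
```

Request:
{"name": "move_arm", "arguments": {"plan": [{"dx": 0,"dy": 0,"dz": 0,"twist": 0},{"dx": 0,"dy": 0,"dz": 0,"twist": 0}]}}

```text
t: 7.5
position: [0.449, -0.0301, 0.0861]
ee_rot: [-0.0, 0.536, 0.844, -0.0]
force: [-0.2, -0.1, -1.6]
width: 0.0208
gripper_force: 50.0
```

```bash
cat > bar.py <<'E'
from h import *
import sys
s=env.state();p=np.array(s['position']);q=s['ee_rot'];yaw=np.degrees(2*np.arctan2(q[2],q[1]))-90
print('tcp',p.round(4),'rod yaw exp',((yaw+180)%360-180).round(2),s['width'])
o=np.array([.5739,-.2122]);ux=np.array([.424,-.9056]);uy=np.array([.9056,.424])
print('tcp guard',((p[:2]-o)@ux).round(4),((p[:2]-o)@uy).round(4))
E
python3 bar.py; python3 - <<'E'
from h import *
a=cam('top','t3.png')['frame'];b=cam('side','s3.png')['frame']
A=cv2.resize(a[135:255,270:390],(400,400),interpolation=2);B=cv2.resize(b[180:330,220:370],(400,400),interpolation=2)
cv2.imwrite('pics/r3.png',np.hstack([A,B])[:,:,::-1])
E
```

```text
tcp [ 0.449  -0.0301  0.0861] rod yaw exp 25.12 0.020818349802372495
tcp guard -0.2178 -0.0359
```

View pics/r3.png

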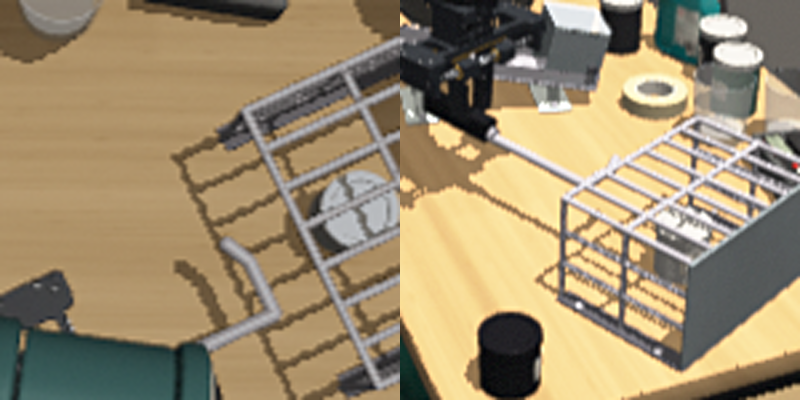

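The picture shows the rod held level in front of the mouth, with the bend at left-crop (275,318), the tip at (225,243) and the tin lid at (357,208). The hook stays outside the wires.

```bash
python3 - <<'E'
from h import *
t=np.load('top0.npz');s=np.load('side0.npz')
o=np.array([.5739,-.2122]);ux=np.array([.424,-.9056]);uy=np.array([.9056,.424])
P=onplane(t,np.array([[275,318],[225,243],[207,348]])/3.3333+[270,135]-.35,.095)
for p in P: print(p.round(4),((p[:2]-o)@ux).round(4),((p[:2]-o)@uy).round(4))
# side: where do bend/handle-front project for droop hypotheses
for z in(.07,.08,.0905,.1): print(z,((proj(s,[*P[0][:2],z])-[220,180])*2.667).round(0),((proj(s,[*(P[2][:2]),z])-[220,180])*2.667).round(0))
E
```

```text
[ 0.5224 -0.1902  0.095 ] -0.0418 -0.0374
[ 0.5802 -0.1519  0.095 ] -0.0519 0.0313
[ 0.4986 -0.1377  0.095 ] -0.0994 -0.0365
0.07 [[179. 195.]] [[141. 176.]]
0.08 [[179. 188.]] [[142. 168.]]
0.0905 [[179. 180.]] [[142. 160.]]
0.1 [[180. 172.]] [[142. 153.]]
```

Request:
{"name": "move_arm", "arguments": {"plan": [{"dx": 0.06,"dy": -0.12,"dz": 0,"twist": 0},{"dx": 0.14,"dy": -0.28,"dz": 0,"twist": 0},{"dx": 0.23,"dy": -0.45,"dz": 0,"twist": 0},{"dx": 0.31,"dy": -0.61,"dz": 0,"twist": 0},{"dx": 0.364,"dy": -0.718,"dz": 0,"twist": 0}]}}

```text
t: 8.1
position: [0.5233, -0.1759, 0.0865]
ee_rot: [0.001, 0.537, 0.843, -0.0]
force: [-0.5, 1.0, -1.8]
width: 0.0208
gripper_force: 50.0
```

Request:
{"name": "move_arm", "arguments": {"plan": [{"dx": 0,"dy": 0,"dz": 0,"twist": 0},{"dx": 0,"dy": 0,"dz": -0.03,"twist": 0},{"dx": 0,"dy": 0,"dz": -0.07,"twist": 0}]}}

```text
t: 8.4
position: [0.5216, -0.1729, 0.0718]
ee_rot: [-0.0, 0.537, 0.844, 0.0]
force: [0.2, 0.7, -1.5]
width: 0.0206
gripper_force: 50.0
```

```bash
python3 bar.py; python3 - <<'E'
from h import *
a=cam('top','t4.png')['frame'];b=cam('side','s4.png')['frame']
A=cv2.resize(a[145:245,320:420],(400,400),interpolation=2);B=cv2.resize(b[200:320,260:380],(400,400),interpolation=2)
cv2.imwrite('pics/r4.png',np.hstack([A,B])[:,:,::-1])
E
```

```text
tcp [ 0.5216 -0.1729  0.0718] rod yaw exp 25.05 0.020639374153069424
tcp guard -0.0578 -0.0307
```

View pics/r4.png

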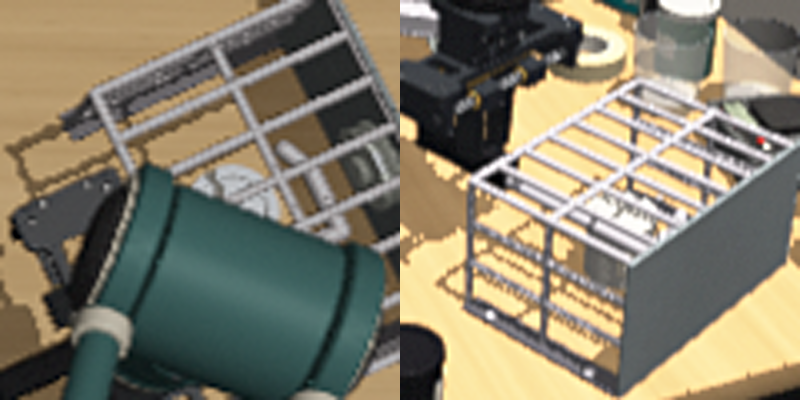

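The left crop shows the hook behind the tin, between the tin and the pulley: tip (288,148), slant start (312,185), bend (340,230). The lid's rear edge is near (285,200).

```bash
python3 - <<'E'
from h import *
t=np.load('top0.npz')
o=np.array([.5739,-.2122]);ux=np.array([.424,-.9056]);uy=np.array([.9056,.424])
for n,px,z in(('tip',[288,148],.079),('slant',[312,185],.079),('bend',[340,230],.079),('lid rear',[284,205],.062),('lid front',[193,190],.062),('lid top',[240,165],.062)):
    p=onplane(t,np.array([px])/4+[320,145]-.37,z)[0]; print(n,p.round(4),((p[:2]-o)@ux).round(4),((p[:2]-o)@uy).round(4))
E
```

```text
tip [ 0.6525 -0.2984  0.079 ] 0.1114 0.0346
slant [ 0.628  -0.3138  0.079 ] 0.1149 0.0059
bend [ 0.5983 -0.3316  0.079 ] 0.1185 -0.0285
lid rear [ 0.6169 -0.2997  0.062 ] 0.0975 0.0018
lid front [ 0.6263 -0.239   0.062 ] 0.0465 0.0361
lid top [ 0.6436 -0.2707  0.062 ] 0.0825 0.0383
```

Request:
{"name": "move_arm", "arguments": {"plan": [{"dx": 0,"dy": 0,"dz": -0.08,"twist": 0},{"dx": 0,"dy": 0,"dz": -0.16,"twist": 0},{"dx": 0,"dy": 0,"dz": -0.24,"twist": 0},{"dx": 0,"dy": 0,"dz": -0.32,"twist": 0},{"dx": 0,"dy": 0,"dz": -0.33,"twist": 0}]}}

```text
t: 9.0
position: [0.5208, -0.1725, 0.005]
ee_rot: [-0.001, 0.537, 0.844, -0.0]
force: [0.0, 0.2, -0.3]
width: 0.0207
gripper_force: 50.0
```

Request:
{"name": "move_arm", "arguments": {"plan": [{"dx": 0,"dy": 0,"dz": 0,"twist": 0},{"dx": 0,"dy": 0,"dz": 0,"twist": 0}]}}

```text
t: 9.2
position: [0.5224, -0.1735, 0.007]
ee_rot: [0.0, 0.537, 0.844, 0.0]
force: [-0.2, 0.1, -1.2]
width: 0.0208
gripper_force: 50.0
```

Request:
{"name": "move_arm", "arguments": {"plan": [{"dx": -0.02,"dy": 0.043,"dz": 0,"twist": 0},{"dx": -0.045,"dy": 0.096,"dz": 0,"twist": 0},{"dx": -0.07,"dy": 0.15,"dz": 0,"twist": 0},{"dx": -0.095,"dy": 0.203,"dz": 0,"twist": 0},{"dx": -0.12,"dy": 0.256,"dz": 0,"twist": 0}]}}

```text
t: 9.7
position: [0.4976, -0.1215, 0.0065]
ee_rot: [0.0, 0.537, 0.844, 0.0]
force: [-0.0, -0.2, -1.2]
width: 0.0207
gripper_force: 50.0
```

Request:
{"name": "move_arm", "arguments": {"plan": [{"dx": -0.027,"dy": 0.058,"dz": 0,"twist": 0},{"dx": -0.054,"dy": 0.115,"dz": 0,"twist": 0},{"dx": -0.081,"dy": 0.173,"dz": 0,"twist": 0},{"dx": -0.108,"dy": 0.231,"dz": 0,"twist": 0},{"dx": -0.135,"dy": 0.288,"dz": 0,"twist": 0}]}}

```text
t: 10.2
position: [0.4706, -0.064, 0.0064]
ee_rot: [-0.0, 0.537, 0.843, -0.0]
force: [0.2, -0.7, -0.4]
width: 0.0208
gripper_force: 50.0
```

Request:
{"name": "move_arm", "arguments": {"plan": [{"dx": -0.027,"dy": 0.058,"dz": 0,"twist": 0},{"dx": -0.054,"dy": 0.115,"dz": 0,"twist": 0},{"dx": -0.081,"dy": 0.173,"dz": 0,"twist": 0},{"dx": -0.108,"dy": 0.231,"dz": 0,"twist": 0},{"dx": -0.127,"dy": 0.271,"dz": 0,"twist": 0}]}}

```text
t: 10.7
position: [0.445, -0.0097, 0.0063]
ee_rot: [-0.0, 0.537, 0.844, -0.0]
force: [-0.0, -1.2, -0.8]
width: 0.0209
gripper_force: 50.0
```

```bash
python3 bar.py; cat > tin.py <<'E'
from h import *
a=cam('top','t5.png');b=cam('side','s5.png')
o=np.array([.5739,-.2122]);ux=np.array([.424,-.9056]);uy=np.array([.9056,.424])
f=a['frame'].astype(int)
m=((f.min(2)>150)&(f.max(2)-f.min(2)<30)).astype(np.uint8);m=cv2.morphologyEx(m,cv2.MORPH_OPEN,np.ones((5,5),np.uint8))
n,l,st,ce=cv2.connectedComponentsWithStats(m)
for i in range(1,n):
    if st[i,4]>60 and 260<ce[i][0]<420 and 140<ce[i][1]<290:
        p=onplane(a,[ce[i]],.062)[0];print(st[i],ce[i].round(1),p.round(4),'guard',((p[:2]-o)@ux).round(4),((p[:2]-o)@uy).round(4))
A=cv2.resize(a['frame'][135:255,270:390],(400,400),interpolation=2);B=cv2.resize(b['frame'][180:330,220:370],(400,400),interpolation=2)
cv2.imwrite('pics/r5.png',np.hstack([A,B])[:,:,::-1])
E
python3 tin.py
```

```text
tcp [ 0.445  -0.0097  0.0063] rod yaw exp 25.03 0.020881513367424314
tcp guard -0.238 -0.0308
[314 213  19  23 338] [323.2 224.5] [ 0.5382 -0.1196  0.062 ] guard -0.099 0.0069
```

Request:
{"name": "move_arm", "arguments": {"plan": [{"dx": 0.016,"dy": -0.034,"dz": 0,"twist": 0},{"dx": 0.032,"dy": -0.068,"dz": 0,"twist": 0},{"dx": 0.032,"dy": -0.068,"dz": -0.01,"twist": 0},{"dx": 0.032,"dy": -0.068,"dz": -0.016,"twist": 0},{"dx": 0.032,"dy": -0.068,"dz": -0.016,"twist": 0}]}}

```text
t: 11.3
position: [0.4536, -0.0257, 0.0048]
ee_rot: [0.001, 0.538, 0.843, -0.0]
force: [-4.6, -2.7, 11.6]
width: 0.0206
gripper_force: 50.0
```

Request:
{"name": "move_arm", "arguments": {"plan": [{"dx": 0,"dy": 0,"dz": 0,"twist": 0},{"dx": 0,"dy": 0,"dz": 0,"twist": 0},{"dx": 0,"dy": 0,"dz": 0,"twist": 0},{"dx": 0,"dy": 0,"dz": 0,"twist": 0}], "jaw": 0.6, "force": 20}}

```text
t: 11.7
position: [0.452, -0.0245, 0.0029]
ee_rot: [-0.0, 0.537, 0.843, -0.0]
force: [0.0, 0.3, -0.9]
width: 0.0506
gripper_force: 0.0
```

Request:
{"name": "move_arm", "arguments": {"plan": [{"dx": 0,"dy": 0,"dz": 0.1,"twist": 0},{"dx": 0,"dy": 0,"dz": 0.3,"twist": 0},{"dx": 0,"dy": 0,"dz": 0.5,"twist": 0},{"dx": 0,"dy": 0,"dz": 0.7,"twist": 0},{"dx": -0.1,"dy": 0.3,"dz": 0.8,"twist": 0}], "jaw": 1}}

```text
t: 12.2
position: [0.4416, 0.0182, 0.1633]
ee_rot: [0.004, 0.54, 0.842, 0.002]
force: [0.8, 1.7, -0.0]
width: 0.0879
gripper_force: 0.0
```

```bash
python3 bar.py; python3 tin.py; python3 - <<'E'
from h import *
f=cv2.imread('pics/s5.png').astype(int);b=np.load('side0.npz')
for P in([.5355,-.1210,.0],[.5355,-.121,.062]): print(proj(b,P))
m=((f.min(2)>120)&(f.max(2)-f.min(2)<30)).astype(np.uint8);n,l,st,ce=cv2.connectedComponentsWithStats(m)
for i in range(1,n):
    if st[i,4]>60 and 250<ce[i][0]<330 and 200<ce[i][1]<300: print(st[i],ce[i])
E
```

```text
tcp [0.4416 0.0182 0.1633] rod yaw exp 24.67 0.08790362824353294
tcp guard -0.2647 -0.0221
[313 213  23  23 383] [323.5 224.9] [ 0.5372 -0.1203  0.062 ] guard -0.0987 0.0057
[[281.58521726 259.79810424]]
[[282.03046554 243.10318034]]
[228 195  47  11 238] [250.48319328 200.34453782]
[263 209  23  13 129] [275.17829457 215.12403101]
[ 274  210  112   70 1727] [325.8448176  246.46670527]
[254 249  26  18  92] [266.59782609 257.63043478]
```

Request:
{"name": "move_arm", "arguments": {"plan": [{"dx": 0.5,"dy": -0.72,"dz": -0.1,"twist": 0},{"dx": 0.5,"dy": -0.72,"dz": -0.1,"twist": 0},{"dx": 0.5,"dy": -0.72,"dz": -0.1,"twist": 0},{"dx": 0.5,"dy": -0.72,"dz": -0.1,"twist": 0},{"dx": 0.5,"dy": -0.72,"dz": -0.1,"twist": 0}]}}

```text
t: 12.8
position: [0.5378, -0.1261, 0.1365]
ee_rot: [-0.001, 0.538, 0.843, -0.001]
force: [-0.3, 0.1, -0.6]
width: 0.0881
gripper_force: 0.0
```

Request:
{"name": "move_arm", "arguments": {"plan": [{"dx": 0,"dy": 0,"dz": 0,"twist": 0},{"dx": 0,"dy": 0,"dz": 0,"twist": 0}]}}

```text
t: 13.0
position: [0.5359, -0.1223, 0.1375]
ee_rot: [-0.001, 0.537, 0.844, -0.0]
force: [0.0, -0.4, 0.6]
width: 0.0883
gripper_force: 0.0
```

Request:
{"name": "move_arm", "arguments": {"plan": [{"dx": 0.01,"dy": 0.005,"dz": -0.12,"twist": 0},{"dx": 0.01,"dy": 0.005,"dz": -0.26,"twist": 0},{"dx": 0.01,"dy": 0.005,"dz": -0.4,"twist": 0},{"dx": 0.01,"dy": 0.005,"dz": -0.537,"twist": 0},{"dx": 0.01,"dy": 0.005,"dz": -0.537,"twist": 0}]}}

```text
t: 13.5
position: [0.5346, -0.1198, 0.0272]
ee_rot: [-0.004, 0.536, 0.844, -0.001]
force: [-1.2, 0.6, -1.2]
width: 0.0881
gripper_force: 0.0
```

Request:
{"name": "move_arm", "arguments": {"plan": [{"dx": 0,"dy": 0,"dz": 0,"twist": 0},{"dx": 0,"dy": 0,"dz": 0,"twist": 0},{"dx": 0,"dy": 0,"dz": 0,"twist": 0},{"dx": 0,"dy": 0,"dz": 0,"twist": 0},{"dx": 0,"dy": 0,"dz": 0,"twist": 0}], "jaw": 0, "force": 15}}

```text
t: 14.0
position: [0.5403, -0.1225, 0.0327]
ee_rot: [0.001, 0.537, 0.843, 0.0]
force: [-1.2, 0.7, 6.3]
width: 0.0624
gripper_force: 15.0
```

Request:
{"name": "move_arm", "arguments": {"plan": [{"dx": 0,"dy": 0,"dz": 0,"twist": 0},{"dx": 0,"dy": 0,"dz": 0,"twist": 0}]}}

```text
t: 14.2
position: [0.5403, -0.1224, 0.0328]
ee_rot: [0.001, 0.537, 0.843, 0.0]
force: [-1.0, 0.0, 6.4]
width: 0.0624
gripper_force: 15.0
```

Request:
{"name": "move_arm", "arguments": {"plan": [{"dx": 0,"dy": 0,"dz": 0.05,"twist": 0},{"dx": 0,"dy": 0,"dz": 0.2,"twist": 0},{"dx": 0,"dy": 0,"dz": 0.4,"twist": 0},{"dx": 0,"dy": 0,"dz": 0.6,"twist": 0},{"dx": 0,"dy": 0.05,"dz": 0.8,"twist": 0}], "force": 20}}

```text
t: 14.7
position: [0.5388, -0.1128, 0.1929]
ee_rot: [0.0, 0.538, 0.843, -0.0]
force: [1.1, -0.6, -1.5]
width: 0.0623
gripper_force: 20.0
```

Request:
{"name": "move_arm", "arguments": {"plan": [{"dx": -0.03,"dy": 0.12,"dz": 0,"twist": 0.015},{"dx": -0.06,"dy": 0.27,"dz": 0,"twist": 0.03},{"dx": -0.09,"dy": 0.42,"dz": 0,"twist": 0.045},{"dx": -0.12,"dy": 0.57,"dz": 0,"twist": 0.06},{"dx": -0.15,"dy": 0.72,"dz": 0,"twist": 0.075}]}}

```text
t: 15.2
position: [0.5086, 0.0329, 0.1915]
ee_rot: [0.0, 0.324, 0.946, 0.0]
force: [0.1, 0.5, 0.4]
width: 0.0622
gripper_force: 20.0
```

Request:
{"name": "move_arm", "arguments": {"plan": [{"dx": -0.04,"dy": 0.15,"dz": 0,"twist": 0.015},{"dx": -0.08,"dy": 0.3,"dz": 0,"twist": 0.03},{"dx": -0.12,"dy": 0.45,"dz": 0,"twist": 0.045},{"dx": -0.16,"dy": 0.6,"dz": 0,"twist": 0.06},{"dx": -0.17,"dy": 0.75,"dz": 0,"twist": 0.075}]}}

```text
t: 15.7
position: [0.4741, 0.1829, 0.1914]
ee_rot: [0.0, 0.094, 0.996, 0.0]
force: [0.1, -0.3, -1.1]
width: 0.0619
gripper_force: 20.0
```

Request:
{"name": "move_arm", "arguments": {"plan": [{"dx": 0,"dy": 0,"dz": 0,"twist": 0},{"dx": 0,"dy": 0,"dz": 0,"twist": 0}]}}

```text
t: 15.9
position: [0.4749, 0.1822, 0.1912]
ee_rot: [0.0, 0.095, 0.995, -0.0]
force: [0.1, 0.4, -1.0]
width: 0.0622
gripper_force: 20.0
```

```bash
python3 bar.py; python3 - <<'E'
from h import *
a=cam('top','t6.png')['frame'];b=cam('side','s6.png')['frame']
A=cv2.resize(a[140:275,175:310],(400,400),interpolation=2);B=cv2.resize(b[110:300,180:370],(400,400),interpolation=2)
cv2.imwrite('pics/r6.png',np.hstack([A,B])[:,:,::-1])
t=np.load('top0.npz')
C=lambda p,z:onplane(t,np.array(p,float)*.225+[175,150]-0.39,z)
# inner wall-top edges, channel slope refined: left (48,522)->(132,195), cover opening
print(C([[46,522],[176,549]],.1105),C([[130,195],[252,222]],.069))
E
```

```text
tcp [0.4749 0.1822 0.1912] rod yaw exp 79.05 0.06221693513519188
tcp guard -0.3991 0.0775
[[0.42356674 0.23365773 0.1105    ]
 [0.40927807 0.15972143 0.1105    ]] [[0.61673142 0.19829619 0.069     ]
 [0.60128143 0.12500782 0.069     ]]
```

Request:
{"name": "move_arm", "arguments": {"plan": [{"dx": 0,"dy": 0.018,"dz": -0.08,"twist": 0.002},{"dx": 0,"dy": 0.018,"dz": -0.18,"twist": 0.002},{"dx": 0,"dy": 0.018,"dz": -0.28,"twist": 0.002},{"dx": 0,"dy": 0.018,"dz": -0.35,"twist": 0.002},{"dx": 0,"dy": 0.018,"dz": -0.355,"twist": 0.002}], "force": 12}}

```text
t: 16.5
position: [0.4735, 0.184, 0.1177]
ee_rot: [-0.002, 0.09, 0.996, -0.001]
force: [-0.0, 0.0, -1.4]
width: 0.0623
gripper_force: 12.0
```

Request:
{"name": "move_arm", "arguments": {"plan": [{"dx": 0,"dy": 0,"dz": 0,"twist": 0},{"dx": 0,"dy": 0,"dz": 0,"twist": 0},{"dx": 0,"dy": 0,"dz": -0.01,"twist": 0},{"dx": 0,"dy": 0,"dz": -0.02,"twist": 0},{"dx": 0,"dy": 0,"dz": -0.02,"twist": 0}]}}

```text
t: 17.0
position: [0.4751, 0.1855, 0.116]
ee_rot: [0.0, 0.089, 0.996, 0.0]
force: [-0.4, -0.1, -2.0]
width: 0.0626
gripper_force: 12.0
```

```bash
python3 - <<'E'
from h import *
a=cam('top','t7.png')['frame'];b=cam('side','s7.png')['frame']
A=cv2.resize(a[140:275,175:310],(400,400),interpolation=2);B=cv2.resize(b[150:260,180:290],(400,400),interpolation=2)
cv2.imwrite('pics/r7.png',np.hstack([A,B])[:,:,::-1])
E
```

```text
(no output)
```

View pics/r7.png

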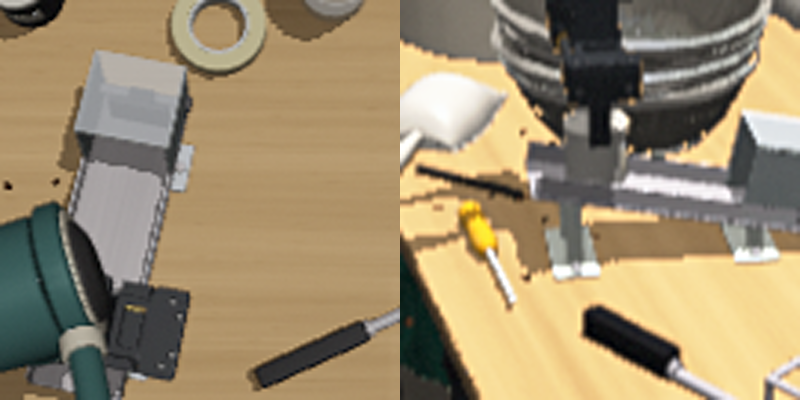

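The picture shows the tin held between the chute walls at right-crop (595,150), inside the near wall and just above the floor. The rod lies on the bench, with its handle at right-crop (630,340). I'll seat the tin gently.

Request:
{"name": "move_arm", "arguments": {"plan": [{"dx": 0,"dy": 0,"dz": -0.005,"twist": 0},{"dx": 0,"dy": 0,"dz": -0.01,"twist": 0},{"dx": 0,"dy": 0,"dz": -0.015,"twist": 0},{"dx": 0,"dy": 0,"dz": -0.015,"twist": 0}], "force": 6}}

```text
t: 17.5
position: [0.4755, 0.1855, 0.1131]
ee_rot: [0.0, 0.089, 0.996, 0.0]
force: [1.1, 0.1, 0.5]
width: 0.0631
gripper_force: 6.0
```

Request:
{"name": "move_arm", "arguments": {"plan": [{"dx": 0,"dy": 0,"dz": -0.005,"twist": 0},{"dx": 0,"dy": 0,"dz": -0.01,"twist": 0},{"dx": 0,"dy": 0,"dz": -0.015,"twist": 0},{"dx": 0,"dy": 0,"dz": -0.015,"twist": 0}]}}

```text
t: 17.9
position: [0.4774, 0.1855, 0.1115]
ee_rot: [0.002, 0.089, 0.996, 0.0]
force: [2.5, -1.9, 5.2]
width: 0.0624
gripper_force: 6.0
```

Request:
{"name": "move_arm", "arguments": {"plan": [{"dx": 0,"dy": 0,"dz": -0.005,"twist": 0},{"dx": 0,"dy": 0,"dz": -0.01,"twist": 0},{"dx": 0,"dy": 0,"dz": -0.015,"twist": 0},{"dx": 0,"dy": 0,"dz": -0.015,"twist": 0}], "force": 3}}

```text
t: 18.3
position: [0.4753, 0.1856, 0.1069]
ee_rot: [0.0, 0.09, 0.996, 0.0]
force: [2.9, -1.2, 3.9]
width: 0.0628
gripper_force: 3.0
```

Request:
{"name": "move_arm", "arguments": {"plan": [{"dx": 0,"dy": 0,"dz": -0.005,"twist": 0},{"dx": 0,"dy": 0,"dz": -0.01,"twist": 0},{"dx": 0,"dy": 0,"dz": -0.01,"twist": 0}]}}

```text
t: 18.6
position: [0.4749, 0.1855, 0.1046]
ee_rot: [-0.0, 0.09, 0.996, -0.0]
force: [3.5, 0.2, 3.2]
width: 0.0631
gripper_force: 3.0
```

Request:
{"name": "move_arm", "arguments": {"plan": [{"dx": 0,"dy": 0,"dz": 0,"twist": 0},{"dx": 0,"dy": 0,"dz": 0,"twist": 0},{"dx": 0,"dy": 0,"dz": 0,"twist": 0},{"dx": 0,"dy": 0,"dz": 0,"twist": 0}], "jaw": 1}}

```text
t: 19.0
position: [0.4742, 0.1853, 0.1042]
ee_rot: [-0.001, 0.089, 0.996, -0.0]
force: [-0.2, -0.2, 0.3]
width: 0.0882
gripper_force: 0.0
```

Request:
{"name": "move_arm", "arguments": {"plan": [{"dx": 0,"dy": 0,"dz": 0.05,"twist": 0},{"dx": 0,"dy": 0,"dz": 0.15,"twist": 0},{"dx": 0,"dy": 0,"dz": 0.3,"twist": 0},{"dx": 0,"dy": 0,"dz": 0.45,"twist": 0},{"dx": 0,"dy": 0,"dz": 0.6,"twist": 0}]}}

```text
t: 19.5
position: [0.4749, 0.1854, 0.2267]
ee_rot: [0.0, 0.09, 0.996, 0.0]
force: [0.6, -0.1, 0.6]
width: 0.0881
gripper_force: 0.0
```

Request:
{"name": "move_arm", "arguments": {"plan": [{"dx": 0,"dy": 0.25,"dz": 0,"twist": 0},{"dx": -0.1,"dy": 0.5,"dz": 0,"twist": 0},{"dx": -0.2,"dy": 0.75,"dz": 0,"twist": 0},{"dx": -0.2,"dy": 0.9,"dz": 0,"twist": 0},{"dx": -0.2,"dy": 0.9,"dz": 0,"twist": 0}], "jaw": 0}}

```text
t: 20.0
position: [0.4341, 0.3695, 0.2258]
ee_rot: [0.0, 0.087, 0.996, 0.001]
force: [0.1, -1.4, -0.4]
width: 0.0501
gripper_force: 0.0
```

```bash
cat > chute.py <<'E'
from h import *
import sys
a=cam('top','t%s.png'%sys.argv[1]);b=cam('side','s%s.png'%sys.argv[1])
def comp(c,thr,box):
    f=c['frame'].astype(int);m=((f.min(2)>thr)&(f.max(2)-f.min(2)<25)).astype(np.uint8)
    m[:box[1]]=0;m[box[3]:]=0;m[:,:box[0]]=0;m[:,box[2]:]=0
    m=cv2.morphologyEx(m,cv2.MORPH_OPEN,np.ones((3,3),np.uint8))
    n,l,st,ce=cv2.connectedComponentsWithStats(m)
    return [(st[i],ce[i].round(1)) for i in range(1,n) if st[i,4]>40]
for thr in(150,165,180,195): print(thr,comp(a,thr,(180,150,250,280)))
# channel frame: head mid (.414,.1975) dir -10.6 deg
ps=np.radians(-10.5);sl=np.radians(13);u=np.array([np.cos(ps)*np.cos(sl),np.sin(ps)*np.cos(sl),-np.sin(sl)])
w=np.array([np.cos(ps)*np.sin(sl),np.sin(ps)*np.sin(sl),np.cos(sl)])
head=np.array([.414,.1975,.0894]);O=head+.255*u
for x in(-.2,-.19,-.18,-.03): print(x,'lid centre world',(O+x*u+.062*w).round(4),'top px',proj(a,O+x*u+.062*w).round(1)[0],'side px',proj(b,O+x*u+.062*w).round(1)[0])
for thr in(150,165,180,195): print('side',thr,comp(b,thr,(200,150,300,240)))
print(env.state()['position'])
E
python3 chute.py 8
```

```text
150 [(array([208, 158,  29,  18, 346], dtype=int32), array([222. , 165.6])), (array([208, 176,  24,  13, 160], dtype=int32), array([218.9, 183.3])), (array([ 194,  195,   35,   58, 1314], dtype=int32), array([210.7, 222.3])), (array([187, 253,  29,  21, 413], dtype=int32), array([201. , 263.6])), (array([221, 252,   6,   9,  50], dtype=int32), array([223.3, 255.8]))]
165 [(array([221, 252,   6,   8,  42], dtype=int32), array([223.3, 255.5]))]
180 []
195 []
-0.2 lid centre world [0.4804 0.1852 0.1374] top px [203.1 244.3] side px [234.3 184.6]
-0.19 lid centre world [0.49   0.1834 0.1352] top px [204.1 240.5] side px [237. 185.]
-0.18 lid centre world [0.4996 0.1816 0.1329] top px [205.1 236.6] side px [239.8 185.4]
-0.03 lid centre world [0.6433 0.155  0.0992] top px [219.  181.9] side px [280. 191.]
side 150 [(array([275, 181,  23,  12, 181], dtype=int32), array([286. , 186.4])), (array([229, 182,  17,   8,  99], dtype=int32), array([237.1, 185.8])), (array([215, 194,  11,   6,  55], dtype=int32), array([220. , 196.5])), (array([243, 198,  28,   8, 133], dtype=int32), array([256.6, 
[... 310 characters left out ...]
rray([215, 194,  11,   6,  52], dtype=int32), array([220. , 196.5])), (array([243, 198,  28,   7, 121], dtype=int32), array([256.2, 201.2]))]
side 180 [(array([276, 181,  21,  11, 168], dtype=int32), array([285.9, 186.2])), (array([229, 183,  17,   7,  93], dtype=int32), array([237.1, 185.9])), (array([215, 194,  11,   5,  48], dtype=int32), array([219.7, 196.3])), (array([243, 198,  28,   7, 115], dtype=int32), array([256.4, 201.1]))]
side 195 [(array([276, 181,  21,  11, 161], dtype=int32), array([286. , 186.1])), (array([229, 183,  17,   7,  91], dtype=int32), array([237.2, 185.9])), (array([244, 199,  27,   6,  96], dtype=int32), array([257.1, 201.4]))]
[0.4347556  0.36585534 0.22526814]
```

The tin stands in the chute: in the side view its lid is at (237.1,185.9), against a predicted (237,185) for x = −190 mm seated on the floor. Next I'll bring the closed fingers down uphill of it.

Request:
{"name": "move_arm", "arguments": {"plan": [{"dx": -0.11,"dy": -0.25,"dz": 0,"twist": 0},{"dx": -0.11,"dy": -0.5,"dz": 0,"twist": 0},{"dx": -0.11,"dy": -0.75,"dz": 0,"twist": 0},{"dx": -0.11,"dy": -0.84,"dz": 0,"twist": 0},{"dx": -0.11,"dy": -0.84,"dz": 0,"twist": 0}], "jaw": 0}}

```text
t: 20.6
position: [0.4128, 0.1936, 0.2251]
ee_rot: [0.0, 0.092, 0.996, -0.001]
force: [-0.1, 0.8, 0.1]
width: 0.0024
gripper_force: 0.0
```

Request:
{"name": "move_arm", "arguments": {"plan": [{"dx": 0,"dy": 0,"dz": 0,"twist": 0},{"dx": 0,"dy": 0,"dz": 0,"twist": 0},{"dx": 0,"dy": 0,"dz": 0,"twist": 0}]}}

```text
t: 20.9
position: [0.4132, 0.1982, 0.2249]
ee_rot: [-0.0, 0.089, 0.996, 0.0]
force: [0.3, -0.0, 0.1]
width: 0.0004
gripper_force: 0.0
```

Request:
{"name": "move_arm", "arguments": {"plan": [{"dx": -0.01,"dy": 0,"dz": -0.15,"twist": 0},{"dx": -0.01,"dy": 0,"dz": -0.3,"twist": 0},{"dx": -0.01,"dy": 0,"dz": -0.45,"twist": 0},{"dx": -0.01,"dy": 0,"dz": -0.56,"twist": 0},{"dx": -0.01,"dy": 0,"dz": -0.56,"twist": 0}]}}

```text
t: 21.4
position: [0.408, 0.1971, 0.1093]
ee_rot: [-0.003, 0.089, 0.996, -0.002]
force: [-0.7, 0.2, -0.7]
width: 0.0006
gripper_force: 0.0
```

Request:
{"name": "move_arm", "arguments": {"plan": [{"dx": 0.025,"dy": -0.005,"dz": -0.006,"twist": 0},{"dx": 0.05,"dy": -0.009,"dz": -0.012,"twist": 0},{"dx": 0.075,"dy": -0.014,"dz": -0.018,"twist": 0},{"dx": 0.1,"dy": -0.018,"dz": -0.023,"twist": 0},{"dx": 0.12,"dy": -0.022,"dz": -0.028,"twist": 0}]}}

```text
t: 21.9
position: [0.4362, 0.1931, 0.108]
ee_rot: [0.001, 0.09, 0.996, 0.0]
force: [0.2, 0.6, 0.1]
width: 0.0005
gripper_force: 0.0
```

Request:
{"name": "move_arm", "arguments": {"plan": [{"dx": 0.039,"dy": -0.007,"dz": -0.009,"twist": 0},{"dx": 0.078,"dy": -0.014,"dz": -0.018,"twist": 0},{"dx": 0.117,"dy": -0.021,"dz": -0.027,"twist": 0},{"dx": 0.156,"dy": -0.029,"dz": -0.036,"twist": 0},{"dx": 0.195,"dy": -0.036,"dz": -0.045,"twist": 0}]}}

```text
t: 22.4
position: [0.4747, 0.1857, 0.098]
ee_rot: [-0.0, 0.09, 0.996, -0.0]
force: [-0.6, 0.3, 0.6]
width: 0.0004
gripper_force: 0.3
```

Request:
{"name": "move_arm", "arguments": {"plan": [{"dx": 0.039,"dy": -0.007,"dz": -0.009,"twist": 0},{"dx": 0.078,"dy": -0.014,"dz": -0.018,"twist": 0},{"dx": 0.117,"dy": -0.021,"dz": -0.027,"twist": 0},{"dx": 0.156,"dy": -0.029,"dz": -0.036,"twist": 0},{"dx": 0.195,"dy": -0.036,"dz": -0.045,"twist": 0}]}}

```text
t: 22.9
position: [0.5137, 0.1785, 0.0891]
ee_rot: [-0.0, 0.09, 0.996, -0.0]
force: [-0.1, -0.0, 1.2]
width: 0.0005
gripper_force: 0.2
```

```bash
python3 chute.py 9 | grep -v '^1[568]\|^195'; python3 - <<'E'
from station import env
print(env.state()['force'])
E
```

```text
-0.2 lid centre world [0.4804 0.1852 0.1374] top px [203.1 244.3] side px [234.3 184.6]
-0.19 lid centre world [0.49   0.1834 0.1352] top px [204.1 240.5] side px [237. 185.]
-0.18 lid centre world [0.4996 0.1816 0.1329] top px [205.1 236.6] side px [239.8 185.4]
-0.03 lid centre world [0.6433 0.155  0.0992] top px [219.  181.9] side px [280. 191.]
side 150 [(array([200, 174,   6,   9,  44], dtype=int32), array([202.1, 177.5])), (array([275, 181,  23,  12, 185], dtype=int32), array([286. , 186.3])), (array([252, 185,  13,   8,  80], dtype=int32), array([257.6, 188.7])), (array([215, 195,  12,   5,  51], dtype=int32), array([220.1, 197.1])), (array([262, 200,   9,   6,  43], dtype=int32), array([265.9, 202.4])), (array([270, 213,  13,   9,  69], dtype=int32), array([275.5, 217.8])), (array([221, 214,  14,  12,  83], dtype=int32), array([226.2, 221.3]))]
side 165 [(array([275, 181,  23,  12, 185], dtype=int32), array([286. , 186.3])), (array([252, 185,  13,   8,  78], dtype=int32), array([257.6, 188.7])), (array([215, 195,  12,   5,  47], dtype=int32), array([220.4, 196.9]))]
side 180 [(array([276, 181,  21,  11, 172], dtype=int32), array([285.8, 186.1])), (array([252, 185,  13,   8,  74], dtype=int32), array([257.5, 188.7])), (array([215, 195,  12,   5,  45], dtype=int32), array([220.3, 196.8]))]
side 195 [(array([276, 181,  21,  11, 165], dtype=int32), array([286., 186.])), (array([252, 185,  13,   7,  69], dtype=int32), array([257.4, 188.5]))]
[0.5141625  0.17846042 0.08911118]
[ 0.41438146 -0.8573014  -0.15073793]
```

Request:
{"name": "move_arm", "arguments": {"plan": [{"dx": 0.039,"dy": -0.007,"dz": -0.009,"twist": 0},{"dx": 0.078,"dy": -0.014,"dz": -0.018,"twist": 0},{"dx": 0.117,"dy": -0.021,"dz": -0.027,"twist": 0},{"dx": 0.156,"dy": -0.029,"dz": -0.036,"twist": 0},{"dx": 0.195,"dy": -0.036,"dz": -0.045,"twist": 0}]}}

```text
t: 23.5
position: [0.5528, 0.1713, 0.0801]
ee_rot: [0.0, 0.09, 0.996, -0.0]
force: [-0.5, 0.8, 0.6]
width: 0.0005
gripper_force: 0.3
```

Request:
{"name": "move_arm", "arguments": {"plan": [{"dx": 0.025,"dy": -0.005,"dz": -0.005,"twist": 0},{"dx": 0.05,"dy": -0.009,"dz": -0.01,"twist": 0},{"dx": 0.075,"dy": -0.014,"dz": -0.016,"twist": 0},{"dx": 0.1,"dy": -0.018,"dz": -0.022,"twist": 0},{"dx": 0.125,"dy": -0.023,"dz": -0.028,"twist": 0}]}}

```text
t: 24.0
position: [0.5774, 0.1668, 0.0746]
ee_rot: [0.0, 0.089, 0.996, -0.0]
force: [-1.2, 0.6, 1.1]
width: 0.0005
gripper_force: 0.2
```

Request:
{"name": "move_arm", "arguments": {"plan": [{"dx": 0.008,"dy": -0.001,"dz": -0.002,"twist": 0},{"dx": 0.016,"dy": -0.003,"dz": -0.004,"twist": 0},{"dx": 0.024,"dy": -0.004,"dz": -0.006,"twist": 0},{"dx": 0.03,"dy": -0.005,"dz": -0.007,"twist": 0}]}}

```text
t: 24.4
position: [0.5831, 0.1659, 0.0733]
ee_rot: [-0.0, 0.089, 0.996, -0.0]
force: [-0.8, -0.8, 0.6]
width: 0.0006
gripper_force: 0.2
```

Request:
{"name": "move_arm", "arguments": {"plan": [{"dx": 0.006,"dy": -0.001,"dz": -0.001,"twist": 0},{"dx": 0.012,"dy": -0.002,"dz": -0.002,"twist": 0},{"dx": 0.018,"dy": -0.003,"dz": -0.003,"twist": 0},{"dx": 0.024,"dy": -0.004,"dz": -0.004,"twist": 0}]}}

```text
t: 24.8
position: [0.5879, 0.1651, 0.0725]
ee_rot: [-0.0, 0.089, 0.996, -0.0]
force: [-0.1, 0.0, -0.1]
width: 0.0007
gripper_force: 0.2
```

Request:
{"name": "move_arm", "arguments": {"plan": [{"dx": 0.005,"dy": -0.001,"dz": -0.001,"twist": 0},{"dx": 0.01,"dy": -0.002,"dz": -0.002,"twist": 0},{"dx": 0.015,"dy": -0.003,"dz": -0.002,"twist": 0},{"dx": 0.015,"dy": -0.003,"dz": -0.002,"twist": 0}]}}

```text
t: 25.2
position: [0.591, 0.1644, 0.0721]
ee_rot: [0.0, 0.09, 0.996, -0.0]
force: [1.0, 0.0, 0.0]
width: 0.0007
gripper_force: 0.2
```

```bash
python3 chute.py 10 | grep -v '^1[568]\|^195'; python3 - <<'E'
from h import *
t=np.load('top0.npz');C=lambda p,z:onplane(t,np.array(p,float)*.225+[175,150]-0.39,z)
# stop plate / cover features for origin check: cover roof far edge x=+28,z=86
ps=np.radians(-10.5);sl=np.radians(13);u=np.array([np.cos(ps)*np.cos(sl),np.sin(ps)*np.cos(sl),-np.sin(sl)]);w=np.array([np.cos(ps)*np.sin(sl),np.sin(ps)*np.sin(sl),np.cos(sl)])
O=np.array([.414,.1975,.0894])+.255*u;v=np.cross(w,u)
for n,x,y,z in(('cov far L',.028,.04,.086),('cov far R',.028,-.04,.086),('near L',-.05,.04,.086),('near R',-.05,-.04,.086)):
    print(n,((proj(t,O+x*u+y*v+z*w)+.39-[175,150])/.225).round(0))
E
```

```text
-0.2 lid centre world [0.4804 0.1852 0.1374] top px [203.1 244.3] side px [234.3 184.6]
-0.19 lid centre world [0.49   0.1834 0.1352] top px [204.1 240.5] side px [237. 185.]
-0.18 lid centre world [0.4996 0.1816 0.1329] top px [205.1 236.6] side px [239.8 185.4]
-0.03 lid centre world [0.6433 0.155  0.0992] top px [219.  181.9] side px [280. 191.]
side 150 [(array([200, 174,   6,   9,  44], dtype=int32), array([202.1, 177.5])), (array([278, 182,  20,  11, 153], dtype=int32), array([287.7, 187. ])), (array([228, 197,  21,   6,  76], dtype=int32), array([238.2, 199.4])), (array([270, 213,  13,   9,  69], dtype=int32), array([275.5, 217.8])), (array([221, 214,  14,  12,  87], dtype=int32), array([226.4, 221.3]))]
side 165 [(array([278, 182,  20,  11, 151], dtype=int32), array([287.8, 186.9])), (array([228, 197,  20,   6,  72], dtype=int32), array([237.9, 199.3])), (array([222, 221,  13,   5,  54], dtype=int32), array([227.9, 223.3]))]
side 180 [(array([281, 182,  16,  10, 133], dtype=int32), array([288.1, 186.6])), (array([228, 197,  20,   5,  67], dtype=int32), array([237.7, 199.2]))]
side 195 [(array([281, 182,  16,  10, 128], dtype=int32), array([288.2, 186.7])), (array([229, 197,  19,   5,  62], dtype=int32), array([238.2, 199.2]))]
[0.59089613 0.16441582 0.07205289]
cov far L [[150.  24.]]
cov far R [[284.  50.]]
near L [[117. 146.]]
near R [[255. 173.]]
```

Request:
{"name": "move_arm", "arguments": {"plan": [{"dx": 0.005,"dy": -0.001,"dz": 0,"twist": 0},{"dx": 0.01,"dy": -0.002,"dz": 0,"twist": 0},{"dx": 0.015,"dy": -0.003,"dz": -0.001,"twist": 0},{"dx": 0.015,"dy": -0.003,"dz": -0.001,"twist": 0}]}}

```text
t: 25.7
position: [0.5941, 0.1638, 0.0719]
ee_rot: [0.0, 0.09, 0.996, 0.0]
force: [-0.2, 0.2, 0.3]
width: 0.0005
gripper_force: 0.2
```

Request:
{"name": "move_arm", "arguments": {"plan": [{"dx": 0.005,"dy": -0.001,"dz": 0,"twist": 0},{"dx": 0.01,"dy": -0.002,"dz": 0,"twist": 0},{"dx": 0.01,"dy": -0.002,"dz": 0,"twist": 0},{"dx": 0.01,"dy": -0.002,"dz": 0,"twist": 0}]}}

```text
t: 26.1
position: [0.5959, 0.1634, 0.0719]
ee_rot: [0.0, 0.09, 0.996, -0.0]
force: [1.3, 0.3, 0.4]
width: 0.0005
gripper_force: 0.2
```

```bash
python3 - <<'E'
from h import *
a=cam('top','t11.png');f=a['frame'].astype(int);g=np.load('top0.npz')['frame'].astype(int)
d=np.abs(f-g).max(2)[150:205,195:245]
f2=f.mean(2).astype(int)[150:205:2,198:244:2]
print('diff');[print(r+150,''.join('#' if v>40 else '+' if v>15 else '.' for v in d[r])) for r in range(0,55,1)]
ps=np.radians(-10.5);sl=np.radians(13);u=np.array([np.cos(ps)*np.cos(sl),np.sin(ps)*np.cos(sl),-np.sin(sl)]);w=np.array([np.cos(ps)*np.sin(sl),np.sin(ps)*np.sin(sl),np.cos(sl)])
O=np.array([.414,.1975,.0894])+.255*u-.0045*np.array([.983,-.18,0]);v=np.cross(w,u)
for x in(-.04,-.03,-.02):
  P=[O+x*u+.0315*(np.cos(t)*u+np.sin(t)*v)+.062*w for t in np.linspace(0,6.28,40)];q=proj(a,P);print(x,'lid bbox',q.min(0).round(1),q.max(0).round(1))
E
```

```text
diff
150 ..++++++.+#.###########...........................
151 +++.++#################+..........................
152 +####################++#.+........................
153 ######################+##+........................
154 ######################+###.+......................
155 ###########################.+.....................
156 #######################+####.+....................
157 #######################+#####.....................
158 #######################+#####.+...................
159 ######################.+######....................
160 #######################+######.+..................
161 #######################+######+.+.................
162 #######################.#######...................
163 #######################++######.+.................
164 #######################++######.+.................
165 ########################+######+..................
166 ########################.#######..................
167 ########################.+######.+................
168 ########################++######.+................
169 ########################++######+.............
[... 1358 characters left out ...]
###++#+......########
195 ########################++++####++#+....+.########
196 ########################++++####++#.....++########
197 ###########################++###++#.....++########
198 ################################+++.....+#########
199 ##################################.++..+.#########
200 ##################################++#+++.#########
201 ##################################.+##.++#########
202 ##################################+.#++++#########
203 ###################################++.++##########
204 ##################################+##.+++#########
-0.04 lid bbox [205.5 175.9] [229.9 198.5]
-0.03 lid bbox [206.4 172.4] [230.8 194.9]
-0.02 lid bbox [207.3 169. ] [231.6 191.4]
```

Request:
{"name": "move_arm", "arguments": {"plan": [{"dx": 0.005,"dy": -0.001,"dz": 0,"twist": 0},{"dx": 0.01,"dy": -0.002,"dz": 0,"twist": 0},{"dx": 0.01,"dy": -0.002,"dz": 0,"twist": 0}]}}

```text
t: 26.45
position: [0.5981, 0.163, 0.072]
ee_rot: [0.0, 0.09, 0.996, 0.0]
force: [-0.6, 0.1, 0.6]
width: 0.0005
gripper_force: 0.2
```

Request:
{"name": "move_arm", "arguments": {"plan": [{"dx": 0.005,"dy": -0.001,"dz": 0,"twist": 0},{"dx": 0.01,"dy": -0.002,"dz": 0,"twist": 0},{"dx": 0.01,"dy": -0.002,"dz": 0,"twist": 0}]}}

```text
t: 26.75
position: [0.6, 0.1626, 0.0719]
ee_rot: [-0.0, 0.09, 0.996, -0.0]
force: [-0.8, 0.2, 0.6]
width: 0.0006
gripper_force: 0.3
```

Request:
{"name": "move_arm", "arguments": {"plan": [{"dx": -0.1,"dy": 0.018,"dz": 0.023,"twist": 0},{"dx": -0.25,"dy": 0.045,"dz": 0.06,"twist": 0},{"dx": -0.4,"dy": 0.073,"dz": 0.2,"twist": 0},{"dx": -0.5,"dy": 0.09,"dz": 0.4,"twist": 0},{"dx": -0.5,"dy": 0.09,"dz": 0.6,"twist": 0}]}}

```text
t: 27.25
position: [0.4965, 0.1807, 0.1919]
ee_rot: [-0.002, 0.089, 0.996, -0.001]
force: [0.8, 0.2, 0.6]
width: 0.0004
gripper_force: 0.0
```

Request:
{"name": "move_arm", "arguments": {"plan": [{"dx": -0.25,"dy": -0.2,"dz": 0.1,"twist": 0},{"dx": -0.25,"dy": -0.45,"dz": 0.1,"twist": 0},{"dx": -0.25,"dy": -0.7,"dz": 0.1,"twist": 0},{"dx": -0.25,"dy": -0.9,"dz": 0.1,"twist": 0},{"dx": -0.25,"dy": -0.9,"dz": 0.1,"twist": 0}]}}

```text
t: 27.75
position: [0.4497, -0.0043, 0.2125]
ee_rot: [0.001, 0.093, 0.996, -0.001]
force: [-0.3, 0.6, 0.5]
width: 0.0004
gripper_force: 0.0
```

```bash
python3 - <<'E'
from h import *
print(env.state()['position'])
a=cam('top','t12.png');f=a['frame'].astype(int);g=np.load('top0.npz')['frame'].astype(int)
d=np.abs(f-g).max(2)[150:205,195:245]
[print(r+150,''.join('#' if v>40 else '+' if v>12 else '.' for v in d[r])) for r in range(5,55,1)]
b=cam('side','s12.png');h=np.abs(b['frame'].astype(int)-np.load('side0.npz')['frame'].astype(int)).max(2)[170:215,255:310]
[print(r+170,''.join('#' if v>40 else '+' if v>12 else '.' for v in h[r])) for r in range(0,45,1)]
E
```

```text
[ 0.44974947 -0.00429817  0.21246062]
155 ..................................................
156 ..................................................
157 ..................................................
158 ..................................................
159 ..................................................
160 ..................................................
161 ..................................................
162 ..................................................
163 ..................................................
164 ..................................................
165 ..................................................
166 ..................................................
167 ..................................................
168 ..................................................
169 ..................................................
170 ..................................................
171 ..................................................
172 ..................................................
173 ....................+++++++.......................
174 .............
[... 3687 characters left out ...]
#+......................................
204 ............####+......................................
205 .............+++.......................................
206 .......................................................
207 .......................................................
208 .......................................................
209 .......................................................
210 .......................................................
211 .......................................................
212 .......................................................
213 .......................................................
214 .......................................................
```

The tin is upright under the cover, with its lid outline at rows 173–195 and columns 206–231 in the top view. No stop force was ever felt, so I'll go back and push until it firmly touches.

Request:
{"name": "move_arm", "arguments": {"plan": [{"dx": 0.25,"dy": 0.25,"dz": -0.1,"twist": 0},{"dx": 0.25,"dy": 0.5,"dz": -0.1,"twist": 0},{"dx": 0.25,"dy": 0.75,"dz": -0.1,"twist": 0},{"dx": 0.25,"dy": 0.9,"dz": -0.1,"twist": 0},{"dx": 0.25,"dy": 0.9,"dz": -0.1,"twist": 0}]}}

```text
t: 28.35
position: [0.499, 0.1878, 0.1914]
ee_rot: [-0.0, 0.086, 0.996, 0.001]
force: [0.2, -1.3, -0.2]
width: 0.0005
gripper_force: 0.0
```

Request:
{"name": "move_arm", "arguments": {"plan": [{"dx": 0,"dy": 0,"dz": 0,"twist": 0},{"dx": 0,"dy": 0,"dz": 0,"twist": 0}]}}

```text
t: 28.55
position: [0.4993, 0.181, 0.1916]
ee_rot: [-0.0, 0.089, 0.996, -0.0]
force: [0.8, 0.1, -0.3]
width: 0.0004
gripper_force: 0.0
```

Request:
{"name": "move_arm", "arguments": {"plan": [{"dx": 0,"dy": 0,"dz": -0.2,"twist": 0},{"dx": 0,"dy": 0,"dz": -0.4,"twist": 0},{"dx": 0,"dy": 0,"dz": -0.47,"twist": 0},{"dx": 0,"dy": 0,"dz": -0.47,"twist": 0}]}}

```text
t: 28.95
position: [0.4976, 0.1789, 0.0954]
ee_rot: [-0.003, 0.09, 0.996, -0.001]
force: [0.4, -0.1, 0.2]
width: 0.0008
gripper_force: 0.0
```

Request:
{"name": "move_arm", "arguments": {"plan": [{"dx": 0.12,"dy": -0.022,"dz": -0.028,"twist": 0},{"dx": 0.24,"dy": -0.044,"dz": -0.056,"twist": 0},{"dx": 0.36,"dy": -0.066,"dz": -0.085,"twist": 0},{"dx": 0.44,"dy": -0.08,"dz": -0.104,"twist": 0},{"dx": 0.48,"dy": -0.087,"dz": -0.114,"twist": 0}]}}

```text
t: 29.45
position: [0.5982, 0.1628, 0.0766]
ee_rot: [0.001, 0.09, 0.996, 0.0]
force: [-2.1, -0.4, 1.3]
width: 0.0005
gripper_force: 0.4
```

Request:
{"name": "move_arm", "arguments": {"plan": [{"dx": 0.008,"dy": -0.001,"dz": -0.001,"twist": 0},{"dx": 0.016,"dy": -0.003,"dz": -0.002,"twist": 0},{"dx": 0.024,"dy": -0.004,"dz": -0.003,"twist": 0},{"dx": 0.032,"dy": -0.006,"dz": -0.003,"twist": 0},{"dx": 0.032,"dy": -0.006,"dz": -0.003,"twist": 0}]}}

```text
t: 29.95
position: [0.5993, 0.1627, 0.0746]
ee_rot: [-0.003, 0.089, 0.996, -0.0]
force: [-8.2, 1.8, 6.8]
width: 0.0004
gripper_force: 3.9
```

Request:
{"name": "move_arm", "arguments": {"plan": [{"dx": -0.02,"dy": 0.004,"dz": 0.005,"twist": 0},{"dx": -0.1,"dy": 0.018,"dz": 0.023,"twist": 0},{"dx": -0.3,"dy": 0.055,"dz": 0.1,"twist": 0},{"dx": -0.5,"dy": 0.09,"dz": 0.3,"twist": 0},{"dx": -0.5,"dy": 0.09,"dz": 0.55,"twist": 0}]}}

```text
t: 30.45
position: [0.4953, 0.1792, 0.1757]
ee_rot: [-0.005, 0.089, 0.996, -0.002]
force: [0.7, 0.3, -0.2]
width: 0.0007
gripper_force: 0.0
```

Request:
{"name": "move_arm", "arguments": {"plan": [{"dx": -0.25,"dy": -0.2,"dz": 0.1,"twist": 0},{"dx": -0.25,"dy": -0.45,"dz": 0.1,"twist": 0},{"dx": -0.25,"dy": -0.7,"dz": 0.1,"twist": 0},{"dx": -0.25,"dy": -0.9,"dz": 0.1,"twist": 0},{"dx": -0.25,"dy": -0.9,"dz": 0.1,"twist": 0}]}}

```text
t: 30.95
position: [0.4524, -0.0048, 0.2]
ee_rot: [0.001, 0.092, 0.996, -0.001]
force: [0.2, -0.1, -1.2]
width: 0.0008
gripper_force: 0.0
```

```bash
python3 - <<'E'
from h import *
print(env.state()['position'],env.state()['t'])
a=cam('top','t13.png');f=a['frame'].astype(int);g=np.load('top0.npz')['frame'].astype(int)
d=np.abs(f-g).max(2)[150:205,195:245]
[print(r+150,''.join('#' if v>40 else '+' if v>12 else '.' for v in d[r])) for r in range(18,55,1)]
b=cam('side','s13.png');h=np.abs(b['frame'].astype(int)-np.load('side0.npz')['frame'].astype(int)).max(2)[170:215,255:310]
[print(r+170,''.join('#' if v>40 else '+' if v>12 else '.' for v in h[r])) for r in range(15,37,1)]
p=cv2.imread('pics/t12.png')[:,:,::-1].astype(int);D=np.abs(f-p).max(2)[165:205,195:245];print('vs before',(D>12).sum())
E
```

```text
[ 0.45243856 -0.00478452  0.19997554] 30.95
168 ..................................................
169 ..................................................
170 ..................................................
171 ..................................................
172 .....................++++++.......................
173 ..................++++++++++++....................
174 ................+++++++++++++++...................
175 ................+++++++++++++++++.................
176 ................+++++++++++++++++.................
177 .............+...+++++++++++++++++................
178 .............+...++++++++++++++++++...............
179 ............++...++++++++++++++++++...............
180 ............++........++++++++++++++..............
181 ............+.............++++++++++..............
182 ...........++..................+++++..............
183 ...........++.....................................
184 ...........++.....................................
185 ...........++.....................................
186 ...........+++....................................
187 .......
[... 1612 characters left out ...]
..........................
196 ................+#+##+.................................
197 ................#####..................................
198 ................#####..................................
199 ...............+####+..................................
200 ...............#####+..................................
201 .............##++++#...................................
202 .............###+......................................
203 .............###++++...................................
204 .............###+..+...................................
205 .............+++.......................................
206 .......................................................
vs before 115
```

The tin moved the last ~2.5 mm and met the stop with about 8 N. Its lid outline (rows 172–194, columns 206–231) matches the prediction for x = −30 mm, standing on the chute floor. The rod lies on the bench and the arm is clear, so I'm handing in.

```bash
python3 -c "
from station import env
print(env.close_job())"
```

```text
the job is handed in; nothing more can be done
None
```

I handed the job in at about 31 s: the tin was drawn out with the hooked rod, stands on the chute floor under the cover and rests against the stop; the rod lies on the bench, though my first grip slipped and shifted it a few mm before I regripped it.

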